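Pass the bowl of spare pawns between the box and the lamp

ROBOT

A 7-joint arm with a two-finger parallel gripper is mounted at the origin on the work surface. World frame = base frame: x ahead of the robot, y to its left, z up, the work surface at z = 0. Lengths are in m, angles in rad, forces in N, time in s.
With the tool pointing down it reaches from about 0.4 to 0.85 m from the base axis. Payload 10.4 kg.
Tool frame: the origin (TCP) lies at the very end of the fingers, on their centre line; the grasp point (between the pads) lies 19 mm behind it; x points along the fingers, z is the direction in which the jaws open and shut, and the axes are right-handed (so a half turn about x gives the same grasp; the last joint's range is limited). The gripper opens to 85 mm and grips with 20 to 120 N. Pads are 22 mm wide; open, the fingers measure 114 mm over their backs; the gripper's body (76 mm by 85 mm) begins 54 mm behind the grasp point. The pads swing forward as they close: fully open they stand 13 mm farther back than shut.
Start: joints at [1.315, 0.332, -0.065, 1.46, 0.022, 1.35, -0.088], TCP at [0.144, -0.608, 0.231] pointing down, gripper open.
Joint ranges: [-2.6, 2.6], [-0.5, 2.12], [-1.47, 1.34], [0.16, 2.42], [-1.27, 4.41], [0.06, 2.06], [-2.6, 2.6]. Speed limits (rad/s): [2.22, 2.22, 2.79, 2.79, 3.14, 3.14, 3.14].

INTERFACE

Orientations are given as a unit quaternion [x, y, z, w].
In Python, from workcell import get_obs, camera, camera_info, hand_in gives the robot as it stands.
- The arm moves only by the tool move_arm, never from a script. Its argument "motion" is text: rows parted by semicolons, each of 4 numbers parted by spaces: the shift along the world's x, y, z in m, then the turn about the world's z in rad. In form: tx ty tz spin; .... A call has 1 to 10 rows; each row is the pose to reach, as a shift and turn from the pose commanded when the call began; what a row does not reach only later rows make up. A row lasts 1/8 s, in which the tool goes at most 62.5 mm and 10.7 degrees, less where a joint would pass 70% of its speed; a pose out of reach is approached as far as the arm can. A call with a gripper value outside its range is refused whole. "grip" is the opening, from 0 (shut) to 1 (fully open), set as the call begins (left out, the last holds). The fingers move at their own pace and stop on an object; "force" is the grip in N (left out, the last holds). Time passes only in rows, so rows that repeat a pose let the fingers close. It gives the time, the measured TCP pose, the force and the opening at its end, in the units of the state.
- get_obs(): the state, without advancing time (a new reading comes with each control period).
- camera(name): name is "side" or "top"; returns (picture, depth): 420x560x3 uint8, red, green, blue; 420x560 float32, m along the optical axis (not along the pixel's ray), 0 where there is no reading.
- camera_info(name): a dict with "camera_matrix" (3x3 intrinsics, pixels), "eye" and "attitude" of the camera in the world. Camera axes: x right, y up, looking along -z (the intrinsics and any distortion apply to the point x, -y, -z); pixel columns grow to the right and rows downward; lengths in m; the calibration is good to about 2 mm. A picture is of the moment at which its call begins. camera_info takes no time and is no camera call.
- hand_in(): hands the job in, once; it reports no verdict.
The state is a dict: "clock": time; "joint_pos": joint angles; "joint_velocities": joint speeds; "tau": joint torques, N m; "position": TCP position; "ee_rot": TCP orientation; "ft_force": force on the tool from outside, world axes, zero at the start; "torque": the same for the moment, N m; "grip_width": opening from 0.0 (shut) to 1.0 (fully open).
Only numpy, scipy, OpenCV 4.12 (cv2) and the standard library are available. Lean on these libraries where they do the work, as an engineer would, in place of code of your own. Each camera call takes 0.05 s, during which the arm holds its last target.

TASK

Pass the bowl of spare pawns to the other player: slide it across the table by pushing it from outside with your fingers, through the narrow gap between the beech box and the lamp, until its foot stands wholly on the cork mat on the other side, and take your hand away. Keep the bowl flat on the table all the way, without gripping it or reaching inside it, spill no pawn and do not jam the bowl hard against the box or the lamp. Leave the knight, the rook and the cup standing where they are.

Things in the scene. Friction and masses are not known exactly. Their poses are not given: they have to be found in the camera images.
- bowl: round steel bowl holding four loose plastic pawns, open at the top, 0.21 to 0.37 kg in all, slides evenly on the table and stops when slow pushing (below 0.1 m/s) stops; rolled rim 120 mm in outer diameter (its widest part) at 47 mm above the table, total height 50 mm, sides taper inward to a flat foot 80 mm in diameter; origin at the centre of the foot's underside, on the table, z up; it may be turned any way about z
- bowl_inside: inner wall of the bowl and the inner half of its rolled rim (part of the bowl, same origin and axes as bowl): never touch it with the fingers
- mat: thin round cork mat lying flat on the table, 150 mm in diameter, 1 mm thick (no step to climb, the bowl slides onto it), where the bowl must end; origin at its centre; always on the other side of the gap from the bowl
- box: lidded beech box of chessmen, full and heavy, does not move; 85 mm along its x, 160 mm along its y, 65 mm tall, upright flat sides; origin at the centre of its underside; its flat +x side is one wall of the gap, so the gap is passed along its y axis. A sliding top runs along y on it and may stick out up to 15 mm beyond its -y end, 54 to 61 mm above the table
- lamp: compact aluminium lamp, weighted, does not move; upright cylindrical base 100 mm in diameter and 62 mm high with a white button on top, the other wall of the gap; origin at the centre of the base's underside; it stands beyond the box's +x side, 128 to 134 mm clear between box side and lamp base. Its thin stem and small round head (80 mm wide, 195 to 235 mm above the table) lean away from the box: the head's centre is 42 mm along the lamp's +x from its origin
- knight: white porcelain chess knight, loose, foot 38 mm in diameter, 70 mm tall, bystander; origin at the centre of its underside
- rook: black plastic chess rook, loose, foot 34 mm in diameter, 52 mm tall, bystander; origin at the centre of its underside
- cup: blue ceramic coffee cup, loose, 72 mm in diameter, 62 mm tall, handle at its +y, bystander; origin at the centre of its underside
- pawn1: loose plastic pawn lying on its side in the bowl (black), base 22 mm in diameter, 36 mm tall, 12 g; origin under the middle of its length, its axis along x
- pawn2: loose plastic pawn lying on its side in the bowl (white), base 22 mm in diameter, 36 mm tall, 12 g; origin under the middle of its length, its axis along x
- pawn3: loose plastic pawn lying on its side in the bowl (black), base 22 mm in diameter, 36 mm tall, 12 g; origin under the middle of its length, its axis along x
- pawn4: loose plastic pawn lying on its side in the bowl (white), base 22 mm in diameter, 36 mm tall, 12 g; origin under the middle of its length, its axis along x

How it is judged:
On the way:
1. the bowl passes on the table between the box and the lamp (y of bowl in the frame of box between -0.03 and 0.03 m and x of bowl in the frame of box between 0.09 and 0.13 m), for 0.04 s.
At the end, for the whole second after the job is handed in: The bowl stands flat and at rest with its whole foot on the mat (bowl centre within 37 mm of the mat's centre), having gone through the gap, all four pawns still in it (within 80 mm of the bowl's origin); the knight, the rook and the cup are upright within 12 mm of where they stood (horizontal distance between bowl and mat below 0.037 m and height (world z) of bowl below 0.004 m and angle between bowl's own z axis and vertical below 0.06 rad and linear speed of bowl below 0.02 m/s and distance between each of pawn1, pawn2, pawn3, pawn4 and bowl below 0.08 m and not ((distance of knight from where it was at the start of the episode above 0.012 m or angle between knight's own z axis and vertical above 0.3 rad) or (distance of rook from where it was at the start of the episode above 0.012 m or angle between rook's own z axis and vertical above 0.3 rad) or (distance of cup from where it was at the start of the episode above 0.012 m or angle between cup's own z axis and vertical above 0.3 rad))); the robot touches nothing.
It fails at once if the bowl is lifted off the table or tipped (height (world z) of bowl above 0.008 m or angle between bowl's own z axis and vertical above 0.2 rad).
It fails at once if the fingers reach into the bowl or grip its rim (touch its inside) (contact force between the fingers and bowl_inside above 0.3 N).
It fails at once if a pawn is spilled out of the bowl (distance between any of pawn1, pawn2, pawn3, pawn4 and bowl above 0.08 m).
It fails at once if the bowl is jammed hard (over 20 N) against the box or the lamp (contact force between bowl and box above 20 N or contact force between bowl and lamp above 20 N).
It fails at once if the knight, the rook or the cup is shifted by more than 12 mm or tipped over ((distance of knight from where it was at the start of the episode above 0.012 m or angle between knight's own z axis and vertical above 0.3 rad) or (distance of rook from where it was at the start of the episode above 0.012 m or angle between rook's own z axis and vertical above 0.3 rad) or (distance of cup from where it was at the start of the episode above 0.012 m or angle between cup's own z axis and vertical above 0.3 rad)).
It also fails if it takes over 64 s, if anything falls off the work surface, if the arm or the gripper's body presses on something with over 40 N, if the wrist force passes 120 N, or if a joint passes its speed limit or range.

## Working session

There is one attempt and no reset: what is moved stays moved. The work goes in short steps, Python scripts to look and compute and a tool call to move; the robot and the scene stay as the last step left them, time stands still between calls to the robot, and variables do not carry over. Pictures are saved under pics/ and viewed, and the job is handed in when it is done.

Besides the shell and the picture viewer there is one more tool, called after "Call:" by a JSON object that holds its "name" and its "arguments". move_arm: Moves the arm, as the interface text tells. Its arguments: {"type":"object","properties":{"motion":{"type":"string"},"grip":{"type":"number"},"force":{"type":"number"}},"required":["motion"]}

```bash
ls; mkdir -p pics
python3 - <<'E'
from workcell import *
import cv2,numpy as np
o=get_obs();print({k:np.round(v,3) for k,v in o.items()})
for n in("top","side"):
    p,d=camera(n);i=camera_info(n);print(n,i)
    cv2.imwrite(f"pics/{n}0.png",p[:,:,::-1]);np.savez(f"{n}0.npz",p=p,d=d)
E
```

```text
pics
{'clock': np.float64(0.0), 'joint_pos': array([ 1.315,  0.333, -0.065,  1.461,  0.022,  1.35 , -0.088]), 'joint_velocities': array([-0.   ,  0.001,  0.001, -0.001, -0.   ,  0.001, -0.001]), 'tau': array([-0.0000e+00, -6.2546e+01,  4.9000e-02, -3.9160e+01,  1.6000e-02,
        1.0000e-02,  0.0000e+00]), 'position': array([ 0.144, -0.608,  0.231]), 'ee_rot': array([ 0.439,  0.555, -0.438,  0.554]), 'ft_force': array([-0.469,  0.25 , -0.416]), 'torque': array([-0.038,  0.003, -0.037]), 'grip_width': np.float64(1.0)}
top {'camera_matrix': array([[406.8522215 ,   0.        , 281.81292092],
       [  0.        , 406.8522215 , 205.63258419],
       [  0.        ,   0.        ,   1.        ]]), 'eye': array([0.45458712, 0.02907421, 0.75663561]), 'attitude': array([-0.03906586,  0.06431393,  0.71258405, -0.69753964])}
side {'camera_matrix': array([[442.25109436,   0.        , 281.32446741],
       [  0.        , 442.25109436, 198.45044093],
       [  0.        ,   0.        ,   1.        ]]), 'eye': array([ 0.20707849, -0.48471902,  0.56407197]), 'attitude': array([ 0.40176597, -0.12739796, -0.28088098,  0.86224112])}
```

View pics/top0.png

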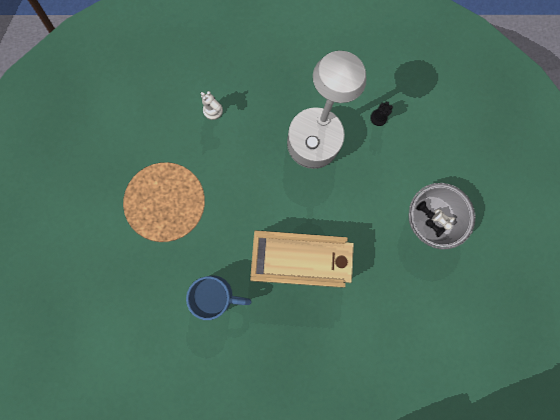

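View pics/side0.png

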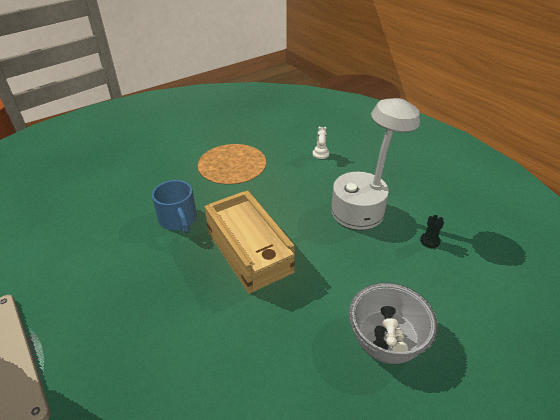

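The top view shows the bowl at pixel (441,215), mat at (164,202), box around (302,259) with its lid sticking out to the right, and lamp base at (316,137). The knight is at (212,108), the rook at (380,116) and the cup at (209,298). Next I'll measure them.

```bash
cat > h.py <<'E'
import numpy as np,cv2
from scipy.spatial.transform import Rotation as R
from workcell import *
def ray(n,uv,z):
    i=camera_info(n);K=i["camera_matrix"];uv=np.atleast_2d(uv).astype(float)
    d=np.c_[(uv[:,0]-K[0,2])/K[0,0],-(uv[:,1]-K[1,2])/K[1,1],-np.ones(len(uv))]
    w=R.from_quat(i["attitude"]).apply(d);e=i["eye"]
    return e+w*((z-e[2])/w[:,2])[:,None]
def cloud(n,d):
    v,u=np.mgrid[:420,:560];i=camera_info(n);K=i["camera_matrix"]
    c=np.stack([(u-K[0,2])/K[0,0]*d,-(v-K[1,2])/K[1,1]*d,-d],-1)
    return R.from_quat(i["attitude"]).apply(c.reshape(-1,3)).reshape(420,560,3)+i["eye"]
def circ(P):
    A=np.c_[2*P,np.ones(len(P))];s=np.linalg.lstsq(A,(P**2).sum(1),rcond=None)[0]
    return s[:2],np.sqrt(s[2]+s[0]**2+s[1]**2)
E
cat > m.py <<'E'
from h import *
f=np.load("top0.npz");p,d=f["p"],f["d"];X=cloud("top",d);z=X[...,2]
hsv=cv2.cvtColor(p,cv2.COLOR_RGB2HSV)
print("table z",np.median(z[330:400,100:300]))
def win(u0,u1,v0,v1):
    m=np.zeros((420,560),bool);m[v0:v1,u0:u1]=1;return m
def hullfit(m,zz,name):
    n,l,s,_=cv2.connectedComponentsWithStats(m.astype(np.uint8));k=1+np.argmax(s[1:,4])
    c=max(cv2.findContours((l==k).astype(np.uint8),cv2.RETR_EXTERNAL,cv2.CHAIN_APPROX_NONE)[0],key=cv2.contourArea)
    c=cv2.convexHull(c)[:,0];P=ray("top",c,zz)[:,:2];print(name,*np.round(circ(P)[0],4),"r",round(circ(P)[1],4));return l==k
green=(hsv[...,0]>55)&(hsv[...,0]<95)&(hsv[...,1]>80)
hullfit((z>.035)&win(395,485,170,260),.047,"bowl rim")
hullfit(~green&(hsv[...,2]>90)&win(115,215,155,250),.0005,"mat")
hullfit((z>.056)&(z<.066)&win(280,350,100,175),.062,"lamp")
hullfit((z>.05)&win(180,232,270,325),.062,"cup")
for n,w,h in(("knight",win(195,230,85,125),.07),("rook",win(365,400,95,130),.052)):
    m=w&(z>.006);q=X[m];print(n,q.min(0),q.max(0), "low",q[q[:,2]<.02].mean(0),"top",q[q[:,2]>h*.8].mean(0))
m=(z>.045)&win(240,365,225,295);q=X[m]
print("box z",np.percentile(q[:,2],[5,50,95]))
q=X[(z>.0625)&(z<.069)&win(240,365,225,295)][:,:2].astype(np.float32)
r=cv2.minAreaRect(q);print(r,cv2.boxPoints(r))
E
python3 m.py
```

```text
table z -0.001513525866054799
bowl rim 0.5366 -0.2817 r 0.0596
mat 0.5782 0.2207 r 0.0759
lamp 0.6846 -0.0602 r 0.0496
cup 0.4049 0.1297 r 0.036
knight [0.45458712 0.02907421 0.00611317] [0.76535156 0.14769179 0.75663561] low [0.74585489 0.13180526 0.01281403] top [0.73028084 0.12326265 0.11916605]
rook [ 0.45458712 -0.20582666  0.0061237 ] [0.75187935 0.02907421 0.75663561] low [ 0.73128231 -0.18702012  0.01087326] top [ 0.73270491 -0.1885774   0.05636466]
box z [0.05743761 0.0599258  0.06489899]
((0.46579062938690186, -0.026420623064041138), (0.1654045730829239, 0.08478185534477234), 84.50921630859375) [[ 0.4156808  -0.10468723]
 [ 0.5000736  -0.11279964]
 [ 0.5159005   0.05184598]
 [ 0.43150765  0.0599584 ]]
```

```bash
cat > m2.py <<'E'
from h import *
o=get_obs();r=R.from_quat(o["ee_rot"]).as_matrix();print(np.round(r,3))
f=np.load("side0.npz");p,d=f["p"],f["d"];X=cloud("side",d);z=X[...,2];ok=d>0
def near(c,r,z0,z1):
    return X[ok&(z>z0)&(z<z1)&(np.hypot(X[...,0]-c[0],X[...,1]-c[1])<r)]
# bowl rim
m=(ok&(z>.030)&(z<.055)&(np.hypot(X[...,0]-.5366,X[...,1]+.2817)<.075)).astype(np.uint8)
c=cv2.convexHull(np.vstack(cv2.findContours(m,0,1)[0]))[:,0]
print("bowl",circ(ray("side",c,.048)[:,:2]),near((.5366,-.2817),.075,.03,.06)[:,2].max())
m=(ok&(z>.058)&(z<.066)&(np.hypot(X[...,0]-.6846,X[...,1]+.0602)<.06)).astype(np.uint8)
c=cv2.convexHull(np.vstack(cv2.findContours(m,0,1)[0]))[:,0];print("lamp top",circ(ray("side",c,.062)[:,:2]))
q=near((.6846,-.0602),.06,.01,.055);print("lamp side",circ(q[:,:2]),len(q))
q=X[ok&(z>.0625)&(z<.068)&(np.hypot(X[...,0]-.4658,X[...,1]+.0264)<.11)&(X[...,0]<.54)][:,:2].astype(np.float32)
rr=cv2.minAreaRect(q);print(rr,cv2.boxPoints(rr))
# top view: lamp side pts, table-level check; box wall
f=np.load("top0.npz");X=cloud("top",f["d"]);z=X[...,2];ok=f["d"]>0
q=X[ok&(z>.0625)&(z<.069)&(np.hypot(X[...,0]-.4658,X[...,1]+.0264)<.11)]
C=np.array([.4658,-.0264]);t=np.deg2rad(-5.49);A=np.array([[np.cos(t),np.sin(t)],[-np.sin(t),np.cos(t)]])
L=(q[:,:2]-C)@A.T
for y0 in np.arange(-.07,.08,.02):
    s=L[abs(L[:,1]-y0)<.01];print(round(y0,2),np.round(np.percentile(s[:,0],[1,99]),4))
for n,P in dict(bowl=(.5366,-.2817),mat=(.5782,.2207),lamp=(.6846,-.0602),cup=(.4049,.1297),rook=(.732,-.188),knight=(.746,.132)).items(): print(n,A@(np.array(P)-C))
E
python3 m2.py
```

```text
[[-0.     0.973  0.231]
 [ 0.001  0.231 -0.973]
 [-1.    -0.    -0.001]]
bowl (array([ 0.53742867, -0.28232014]), np.float64(0.060470154583953224)) 0.05079884437346216
lamp top (array([ 0.68590055, -0.06220775]), np.float64(0.05024198600863236))
lamp side (array([ 0.6883265, -0.0602957]), np.float64(0.04952239202052471)) 1007
((0.4678176939487457, -0.025805585086345673), (0.1676095575094223, 0.0853736400604248), 84.49219512939453) [[ 0.41728425 -0.10512631]
 [ 0.5022637  -0.11332059]
 [ 0.51835114  0.05351514]
 [ 0.43337166  0.06170942]]
-0.07 [-0.0418  0.0416]
-0.05 [-0.0422  0.0421]
-0.03 [-0.042   0.0422]
-0.01 [-0.0419  0.0418]
0.01 [-0.0419  0.0421]
0.03 [-0.0416  0.042 ]
0.05 [-0.0419  0.0418]
0.07 [-0.0418  0.0416]
bowl [ 0.0949003  -0.24735534]
mat [0.08824385 0.25672007]
lamp [ 0.22103006 -0.01271192]
cup [-0.07555505  0.14955753]
rook [ 0.28043952 -0.13539083]
knight [0.26376025 0.18448071]
```

Call:
{"name": "move_arm", "arguments": {"motion": "0.04 0.023 0 0.13; 0.08 0.046 0 0.26; 0.125 0.075 0 0.4; 0.17 0.1 0 0.55; 0.215 0.13 -0.01 0.7; 0.26 0.155 -0.03 0.84; 0.3 0.18 -0.05 0.97; 0.34 0.205 -0.07 1.1; 0.384 0.2295 -0.09 1.24; 0.384 0.2295 -0.1 1.24", "grip": 0.7}}

```text
clock: 1.35
position: [0.5314, -0.3739, 0.1294]
ee_rot: [0.033, 0.706, -0.03, 0.706]
ft_force: [0.1, 0.3, 0.5]
grip_width: 0.702
```

```bash
cat > look.py <<'E'
import sys
from h import *
k=sys.argv[1]
o=get_obs();r=R.from_quat(o["ee_rot"]).as_matrix();print("t",o["clock"],"pos",np.round(o["position"],4),"jaw yaw",np.degrees(np.arctan2(r[1,2],r[0,2])),"F",np.round(o["ft_force"],2),"g",o["grip_width"],"q",np.round(o["joint_pos"],2))
for n in("top","side"):
    p,d=camera(n);cv2.imwrite(f"pics/{n}{k}.png",p[:,:,::-1]);np.savez(f"{n}{k}.npz",p=p,d=d)
a=cv2.imread(f"pics/top{k}.png");b=cv2.imread(f"pics/side{k}.png")
s=np.hstack([a,b]);cv2.imwrite(f"pics/both{k}.png",cv2.resize(s,(800,300)))
E
python3 look.py 1
```

```text
t 1.35 pos [ 0.5314 -0.3739  0.1294] jaw yaw -5.122843496493548 F [0.13 0.26 0.49] g 0.7018822606601665 q [ 0.87  0.49 -0.43  1.49  0.21  1.2   0.31]
```

View pics/top1.png

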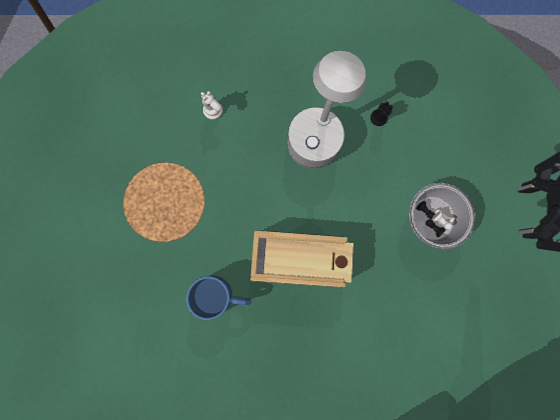

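View pics/side1.png

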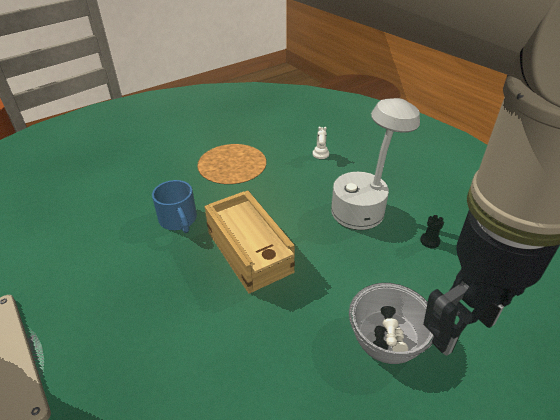

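The fingers, with tips at about (522,187) and (522,232), are behind the bowl at (441,215) and clear of it. I'll descend.

Call:
{"name": "move_arm", "arguments": {"motion": "0 -0.004 0 0; 0 -0.004 -0.03 0; 0 -0.004 -0.06 0; 0 -0.004 -0.09 0; 0 -0.004 -0.108 0; 0 -0.004 -0.11 0; 0 -0.004 -0.11 0"}}

```text
clock: 2.33
position: [0.5287, -0.3833, 0.0225]
ee_rot: [0.034, 0.706, -0.035, 0.707]
ft_force: [-0.1, 0.9, 0.5]
grip_width: 0.697
```

```bash
python3 look.py 2
```

```text
t 2.325 pos [ 0.5287 -0.3833  0.0225] jaw yaw -5.641958920790642 F [-0.1   0.95  0.55] g 0.6973051750383336 q [ 0.86  0.61 -0.4   1.57  0.26  1.02  0.28]
```

View pics/top2.png

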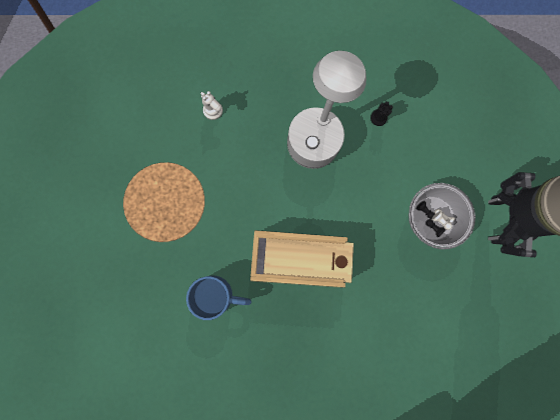

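View pics/side2.png

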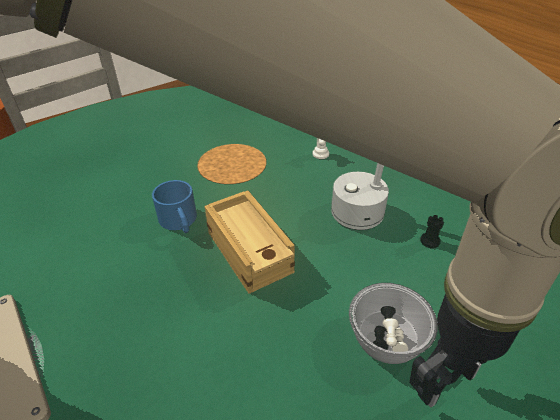

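Run:
```python
from h import *
for n in("side","top"):
    f=np.load(n+"2.npz");X=cloud(n,f["d"]);g=np.load(n+"0.npz");df=(f["d"]>0)&((g["d"]-f["d"])>.02)
    q=X[df]-np.array([.5287,-.3833,0])
    for a,b in((.03,.06),(.06,.1),(.1,.15),(.15,.19),(.19,.24),(.24,.3),(.3,.5)):
        s=q[(q[:,2]>a)&(q[:,2]<b)]
        if len(s)>10:print(n,a,b,len(s),np.round(np.percentile(s[:,:2],[1,99],axis=0),3).tolist())
q=None
f=np.load("top0.npz");X=cloud("top",f["d"]);s=X[(f["d"]>0)&(X[...,2]>.18)&(X[...,2]<.26)];print(s.min(0),s.max(0))
```

```text
side 0.03 0.06 263 [[-0.043, -0.015], [0.036, 0.009]]
side 0.06 0.1 629 [[-0.064, -0.016], [0.035, 0.018]]
side 0.1 0.15 1439 [[-0.067, -0.018], [-0.014, 0.019]]
side 0.15 0.19 1804 [[-0.037, -0.037], [0.001, 0.03]]
side 0.19 0.24 2917 [[-0.042, -0.042], [0.005, 0.036]]
side 0.24 0.3 4928 [[-0.041, -0.04], [-0.0, 0.033]]
side 0.3 0.5 52006 [[-0.268, -0.034], [-0.033, 0.077]]
top 0.03 0.06 153 [[-0.044, -0.012], [0.042, 0.014]]
top 0.06 0.1 656 [[-0.061, -0.016], [0.061, 0.019]]
top 0.1 0.15 1034 [[-0.069, -0.016], [0.066, 0.02]]
top 0.15 0.19 761 [[-0.039, 0.003], [0.032, 0.037]]
top 0.19 0.24 1098 [[-0.039, 0.015], [0.036, 0.042]]
top 0.24 0.3 299 [[-0.024, 0.027], [0.028, 0.041]]
[ 0.68476415 -0.11769896  0.19855915] [ 0.75957539 -0.04040117  0.23153032]
```

```bash
python3 - <<'E'
from h import *
n="top";f=np.load(n+"2.npz");X=cloud(n,f["d"]);g=np.load(n+"0.npz");df=(f["d"]>0)&((g["d"]-f["d"])>.012)
t=np.deg2rad(-5.5);A=np.array([[np.cos(t),np.sin(t)],[-np.sin(t),np.cos(t)]])
q=X[df]-np.array([.5287,-.3833,0]);L=q[:,:2]@A.T
for a in np.arange(.02,.14,.01):
    s=L[(q[:,2]>a)&(q[:,2]<a+.01)]
    if len(s)>5:print(round(a,2),len(s),np.round(s.min(0),3),np.round(s.max(0),3), "ysorted x+",np.round(np.percentile(s[:,0],[10,90]),3))
E
python3 -c "
import cv2
a=cv2.imread('pics/top2.png')[160:270,470:560];cv2.imwrite('pics/c2.png',cv2.resize(a,None,fx=5,fy=5,interpolation=2))"
```

```text
0.03 43 [-0.042 -0.012] [0.042 0.011] ysorted x+ [-0.039  0.037]
0.04 60 [-0.045 -0.009] [0.042 0.011] ysorted x+ [-0.043  0.039]
0.05 50 [-0.045 -0.003] [0.04  0.011] ysorted x+ [-0.044  0.038]
0.06 40 [-0.046  0.001] [0.046 0.012] ysorted x+ [-0.041  0.036]
0.07 208 [-0.062 -0.013] [0.061 0.013] ysorted x+ [-0.049  0.048]
0.08 198 [-0.064 -0.014] [0.061 0.015] ysorted x+ [-0.055  0.054]
0.09 210 [-0.064 -0.013] [0.062 0.017] ysorted x+ [-0.039  0.052]
0.1 168 [-0.066 -0.002] [0.065 0.018] ysorted x+ [-0.059  0.056]
0.11 198 [-0.068  0.002] [0.066 0.019] ysorted x+ [-0.057  0.057]
0.12 353 [-0.069 -0.013] [0.066 0.02 ] ysorted x+ [-0.066  0.059]
0.13 294 [-0.068 -0.013] [0.064 0.02 ] ysorted x+ [-0.063  0.06 ]
```

View pics/c2.png

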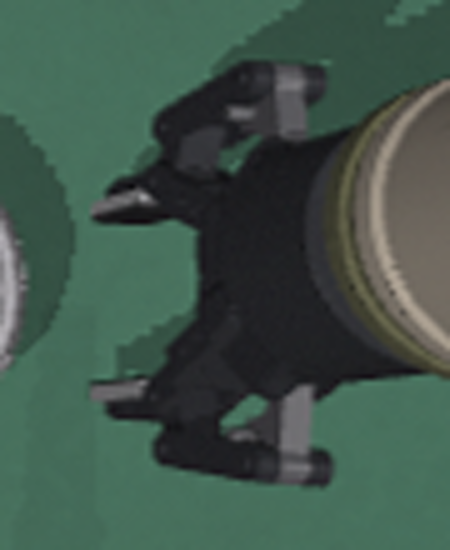

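Call:
{"name": "move_arm", "arguments": {"motion": "0 0 0.006 0; 0 0 0.006 0; 0 0 0.006 0; 0.0005 0.006 0.006 0; 0.001 0.012 0.006 0; 0.0015 0.018 0.006 0; 0.002 0.023 0.006 0; 0.0025 0.027 0.006 0; 0.003 0.03 0.006 0; 0.003 0.03 0.006 0", "grip": 0.55}}

```text
clock: 3.68
position: [0.5313, -0.3524, 0.0274]
ee_rot: [0.035, 0.706, -0.035, 0.706]
ft_force: [-0.4, 0.1, -0.3]
grip_width: 0.552
```

```bash
python3 look.py 3;python3 -c "
import cv2
a=cv2.imread('pics/top3.png')[150:280,390:560];cv2.imwrite('pics/c3.png',cv2.resize(a,None,fx=4,fy=4,interpolation=2))
a=cv2.imread('pics/side3.png')[250:420,330:530];cv2.imwrite('pics/d3.png',cv2.resize(a,None,fx=3,fy=3,interpolation=2))"
```

```text
t 3.675 pos [ 0.5313 -0.3524  0.0274] jaw yaw -5.598515232195758 F [-0.42  0.14 -0.35] g 0.5522830777818953 q [ 0.83  0.58 -0.41  1.61  0.26  1.01  0.24]
```

View pics/c3.png

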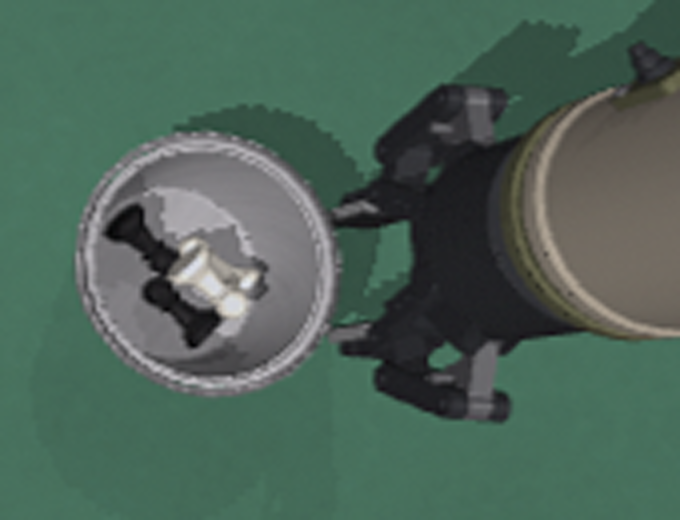

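View pics/d3.png

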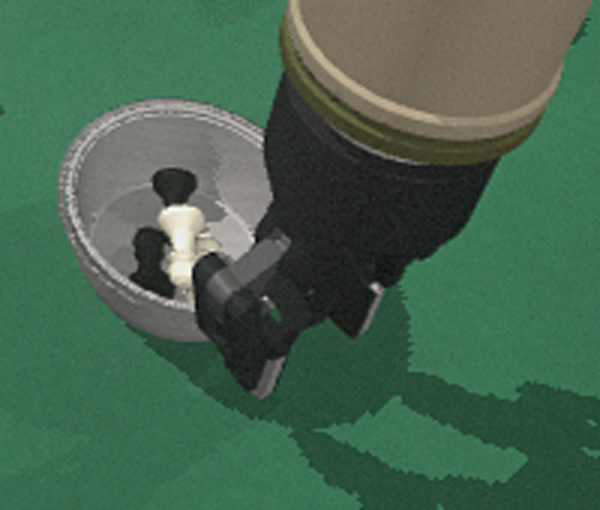

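The fingers stand just behind the rim, straddling its centre and outside it. I'll start pushing diagonally to line the bowl up with the gap.

Call:
{"name": "move_arm", "arguments": {"motion": "0.001 0.004 0 0; 0.002 0.009 0 0; 0.003 0.015 0 0; 0.0045 0.021 0 0; 0.006 0.027 0 0; 0.007 0.033 0 0; 0.0085 0.039 0 0; 0.01 0.045 0 0; 0.0115 0.052 0 0; 0.013 0.059 0 0"}}

```text
clock: 5.03
position: [0.5443, -0.2931, 0.0273]
ee_rot: [0.035, 0.706, -0.035, 0.706]
ft_force: [-0.8, -1.7, 0.8]
grip_width: 0.552
```

```bash
cat > st.py <<'E'
import sys,subprocess
from h import *
k=sys.argv[1];subprocess.run(["python3","look.py",k])
C=np.array([.4668,-.0261]);t=np.deg2rad(-5.5);A=np.array([[np.cos(t),np.sin(t)],[-np.sin(t),np.cos(t)]])
tc=get_obs()["position"][:2];b=A@(tc-C);print("tcp box",np.round(b,4))
g=b+[0,.066];G=C+A.T@g
f=np.load(f"top{k}.npz");d=f["d"];X=cloud("top",d);z=X[...,2];hsv=cv2.cvtColor(f["p"],cv2.COLOR_RGB2HSV)
L=(X[...,:2]-C)@A.T
# rim points ahead of fingers
m=(d>0)&(z>.038)&(z<.054)&(np.hypot(*(L-g).transpose(2,0,1))<.075)&(hsv[...,1]<60)
pts=X[m][:,:2]; l=(pts-C)@A.T
# outer boundary: for angle bins, farthest
c=g.copy()
for _ in range(5):
    r=l-c;a=np.arctan2(r[:,1],r[:,0]);rr=np.hypot(r[:,0],r[:,1]);sel=(abs(rr-.057)<.008)
    o=[]
    for q in np.arange(-40,221,6):
        aa=(np.degrees(a)-q+180)%360-180;s=sel&(abs(aa)<3)
        if s.sum()>1:o.append(l[s][np.argmax(rr[s])])
    o=np.array(o);c,R0=circ(o)
print("bowl box(top)",np.round(c,4),"r",round(R0,4),"n",len(o),"pred",np.round(g,4),"world",np.round(C+A.T@c,4))
E
python3 st.py 4
```

```text
t 5.025 pos [ 0.5443 -0.2931  0.0273] jaw yaw -5.612128362942899 F [-0.81 -1.73  0.76] g 0.5518192101262075 q [ 0.76  0.54 -0.43  1.66  0.26  1.    0.14]
this script no longer has the robotException ignored in: <_io.TextIOWrapper mode='rw' encoding='UTF-8'>
Traceback (most recent call last):
BrokenPipeError: [Errno 32] Broken pipe
```

View pics/both4.png

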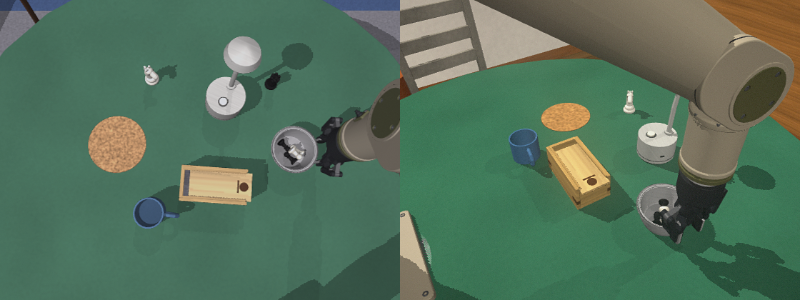

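The bowl now sits at (293,149) in the shrunken top view, ahead of the fingers, flat and with its pawns inside. The measuring script failed because two scripts were using the robot, so I'll fix that.

```bash
sed -i 's/^import sys,subprocess/import sys/; s/^k=sys.argv\[1\];subprocess.*/k=sys.argv[1]\nexec(open("look.py").read())/' st.py; python3 st.py 4b
```

```text
t 5.125 pos [ 0.5447 -0.2922  0.0274] jaw yaw -5.531021267268299 F [ 0.63 -0.22 -0.11] g 0.54831091352497 q [ 0.76  0.54 -0.43  1.66  0.26  1.    0.14]
tcp box [ 0.1028 -0.2584]
bowl box(top) [ 0.1025 -0.1933] r 0.0595 n 44 pred [ 0.1028 -0.1924] world [ 0.5503 -0.2283]
```

Call:
{"name": "move_arm", "arguments": {"motion": "0.0012 0.006 0 0; 0.0024 0.012 0 0; 0.0035 0.018 0 0; 0.0047 0.0235 0 0; 0.0058 0.0295 0 0; 0.007 0.0355 0 0; 0.0076 0.0415 0 0; 0.0081 0.0475 0 0; 0.0087 0.0535 0 0; 0.0093 0.0595 0 0"}}

```text
clock: 6.48
position: [0.5535, -0.2337, 0.0273]
ee_rot: [0.035, 0.706, -0.035, 0.706]
ft_force: [0.4, -1.6, -0.1]
grip_width: 0.548
```

```bash
python3 st.py 5
```

```text
t 6.475 pos [ 0.5535 -0.2337  0.0273] jaw yaw -5.6116121307778 F [ 0.38 -1.65 -0.09] g 0.5478311325339357 q [ 0.69  0.51 -0.45  1.71  0.26  0.98  0.04]
tcp box [ 0.1063 -0.1976]
bowl box(top) [ 0.1059 -0.1349] r 0.0594 n 44 pred [ 0.1063 -0.1316] world [ 0.5593 -0.1706]
```

View pics/top5.png

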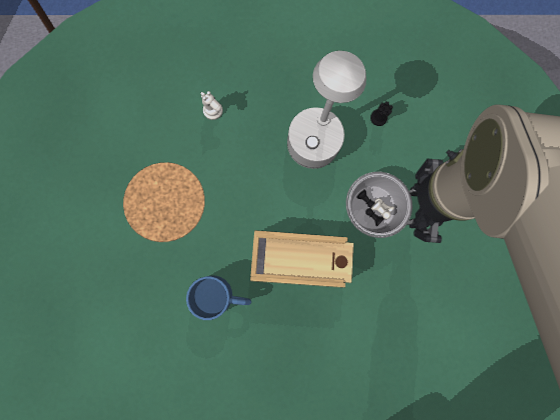

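The bowl at (378,205) is lined up with the gap, about 4 mm clear on each side. I'll go straight in.

Call:
{"name": "move_arm", "arguments": {"motion": "0.0006 0.006 0 0; 0.0011 0.012 0 0; 0.0017 0.018 0 0; 0.0023 0.024 0 0; 0.0029 0.03 0 0; 0.0034 0.036 0 0; 0.004 0.042 0 0; 0.0046 0.048 0 0; 0.0052 0.054 0 0; 0.0058 0.06 0 0"}}

```text
clock: 7.82
position: [0.5594, -0.1738, 0.0273]
ee_rot: [0.035, 0.706, -0.035, 0.706]
ft_force: [-1.0, -1.6, 0.4]
grip_width: 0.548
```

```bash
python3 st.py 6
```

```text
t 7.825 pos [ 0.5594 -0.1738  0.0273] jaw yaw -5.613074012688208 F [-0.96 -1.65  0.42] g 0.5479208718903537 q [ 0.61  0.49 -0.48  1.75  0.26  0.97 -0.07]
tcp box [ 0.1063 -0.1373]
bowl box(top) [ 0.1061 -0.0745] r 0.0595 n 44 pred [ 0.1063 -0.0713] world [ 0.5653 -0.1104]
```

View pics/top6.png

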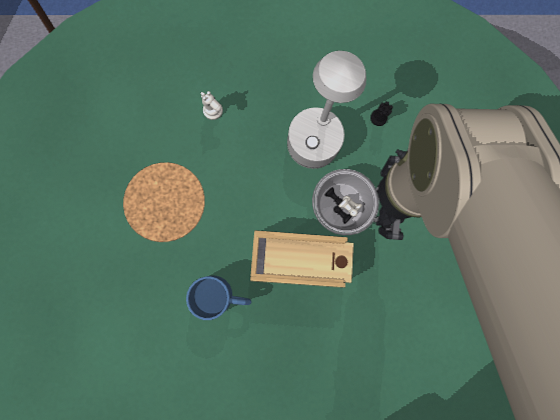

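View pics/side6.png

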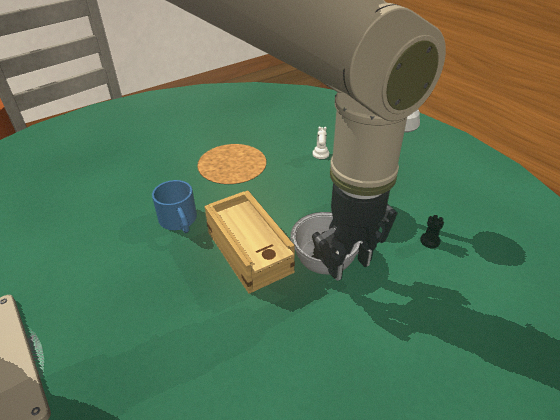

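The bowl at (345,202) is entering the gap with no contact. Before passing the lamp, I'll check how high the arm's wide joint is above the lamp head.

Run:
```python
from h import *
for n in("side","top"):
    f=np.load(n+"6.npz");g=np.load(n+"0.npz");X=cloud(n,f["d"]);df=(f["d"]>0)&((g["d"]-f["d"])>.03)
    q=X[df]-np.array([.5594,-.1738,0])
    for lo in np.arange(.1,.46,.03):
        s=q[(q[:,2]>lo)&(q[:,2]<lo+.03)]
        if len(s)>10:print(n,round(lo,2),len(s),np.round(np.percentile(s[:,:2],[.5,99.5],axis=0),3).tolist())
```

```text
side 0.1 923 [[-0.066, -0.021], [0.065, 0.018]]
side 0.13 668 [[-0.065, -0.036], [0.066, 0.018]]
side 0.16 927 [[-0.037, -0.037], [0.02, 0.023]]
side 0.19 854 [[-0.042, -0.042], [0.021, 0.023]]
side 0.22 1375 [[-0.042, -0.042], [0.025, 0.03]]
side 0.25 1389 [[-0.04, -0.041], [0.021, 0.025]]
side 0.28 1557 [[-0.04, -0.041], [0.021, 0.024]]
side 0.31 1643 [[-0.043, -0.049], [0.033, 0.033]]
side 0.34 1911 [[-0.075, -0.05], [0.046, -0.002]]
side 0.37 3451 [[-0.116, -0.05], [0.046, -0.003]]
side 0.4 4663 [[-0.16, -0.049], [0.031, -0.002]]
side 0.43 5668 [[-0.204, -0.046], [-0.015, -0.0]]
top 0.1 255 [[-0.068, -0.008], [0.066, 0.02]]
top 0.13 288 [[-0.067, -0.008], [0.064, 0.036]]
top 0.16 291 [[-0.039, -0.004], [0.024, 0.037]]
top 0.19 141 [[-0.043, 0.006], [0.026, 0.042]]
top 0.22 517 [[-0.044, 0.002], [0.027, 0.042]]
top 0.25 484 [[-0.039, 0.014], [0.032, 0.043]]
top 0.28 242 [[-0.031, 0.027], [0.03, 0.04]]
top 0.31 188 [[-0.038, 0.045], [0.037, 0.05]]
top 0.34 1024 [[-0.068, 0.045], [0.047, 0.051]]
top 0.37 2033 [[-0.082, -0.044], [0.047, 0.051]]
top 0.4 5769 [[-0.106, -0.047], [0.037, 0.05]]
top 0.43 7983 [[-0.149, -0.041], [-0.007, 0.05]]
```

The arm is clear of the lamp head, so I'll continue.

Call:
{"name": "move_arm", "arguments": {"motion": "0.0006 0.006 0 0; 0.0011 0.012 0 0; 0.0017 0.018 0 0; 0.0023 0.024 0 0; 0.0029 0.03 0 0; 0.0034 0.036 0 0; 0.004 0.042 0 0; 0.0046 0.048 0 0; 0.0052 0.054 0 0; 0.0058 0.06 0 0"}}

```text
clock: 9.18
position: [0.5651, -0.1138, 0.0273]
ee_rot: [0.035, 0.706, -0.035, 0.706]
ft_force: [0.1, -1.2, 0.2]
grip_width: 0.547
```

```bash
python3 st.py 7
```

```text
t 9.175 pos [ 0.5651 -0.1138  0.0273] jaw yaw -5.612929621316305 F [ 0.08 -1.25  0.23] g 0.5470236081670403 q [ 0.53  0.48 -0.5   1.77  0.27  0.96 -0.18]
tcp box [ 0.1063 -0.0771]
bowl box(top) [ 0.1063 -0.0141] r 0.0595 n 44 pred [ 0.1063 -0.0111] world [ 0.5712 -0.0503]
```

View pics/top7.png

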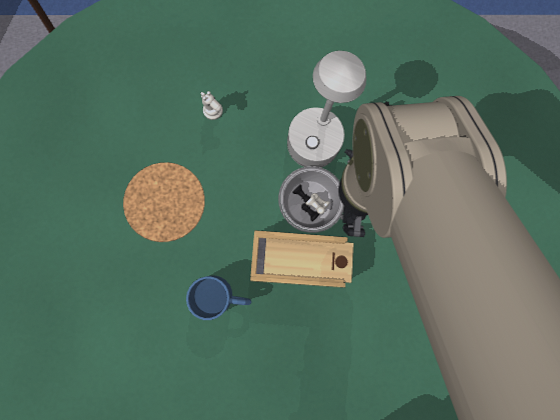

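View pics/side7.png

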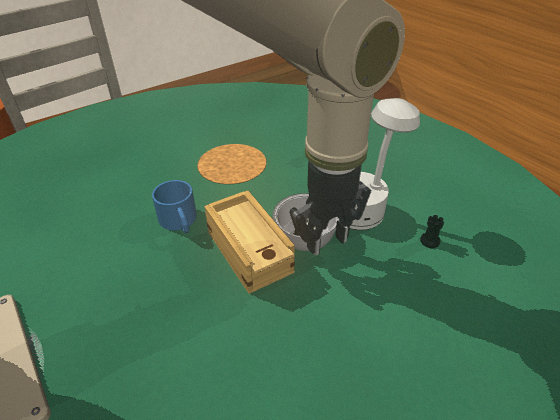

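The bowl at (311,198) is in the middle of the gap and no contact force shows. I'll carry on.

Call:
{"name": "move_arm", "arguments": {"motion": "0.0006 0.006 0 0; 0.0011 0.012 0 0; 0.0017 0.018 0 0; 0.0023 0.024 0 0; 0.0029 0.03 0 0; 0.0034 0.036 0 0; 0.004 0.042 0 0; 0.0046 0.048 0 0; 0.0052 0.054 0 0; 0.0058 0.06 0 0"}}

```text
clock: 10.52
position: [0.5709, -0.0538, 0.0273]
ee_rot: [0.035, 0.706, -0.035, 0.706]
ft_force: [0.4, -1.8, 0.5]
grip_width: 0.552
```

```bash
python3 st.py 8
```

```text
t 10.525 pos [ 0.5709 -0.0538  0.0273] jaw yaw -5.617058453074962 F [ 0.41 -1.82  0.5 ] g 0.552463118687258 q [ 0.44  0.47 -0.52  1.78  0.28  0.96 -0.29]
tcp box [ 0.1063 -0.0168]
bowl box(top) [0.1059 0.0468] r 0.059 n 44 pred [0.1063 0.0492] world [0.5767 0.0103]
```

View pics/both8.png

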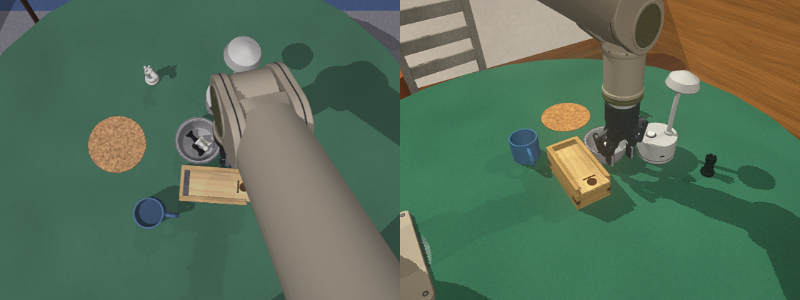

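Past the middle: the bowl at (199,140) in the left view is coming out of the gap. I'll keep straight.

Call:
{"name": "move_arm", "arguments": {"motion": "0.0006 0.006 0 0; 0.0011 0.012 0 0; 0.0017 0.018 0 0; 0.0023 0.024 0 0; 0.0029 0.03 0 0; 0.0034 0.036 0 0; 0.004 0.042 0 0; 0.0046 0.048 0 0; 0.0052 0.054 0 0; 0.0058 0.06 0 0"}}

```text
clock: 11.88
position: [0.5767, 0.0062, 0.0273]
ee_rot: [0.035, 0.706, -0.035, 0.706]
ft_force: [-0.9, -2.2, 0.3]
grip_width: 0.551
```

Call:
{"name": "move_arm", "arguments": {"motion": "0.0006 0.006 0 0; 0.0011 0.012 0 0; 0.0017 0.018 0 0; 0.0023 0.024 0 0; 0.0029 0.03 0 0; 0.0032 0.036 0 0; 0.0032 0.042 0 0; 0.0032 0.048 0 0; 0.003 0.054 0 0; 0.0028 0.06 0 0"}}

```text
clock: 13.12
position: [0.5795, 0.0662, 0.0273]
ee_rot: [0.035, 0.706, -0.035, 0.706]
ft_force: [-0.7, -2.5, -0.4]
grip_width: 0.549
```

```bash
python3 st.py 9
```

```text
t 13.125 pos [0.5795 0.0662 0.0273] jaw yaw -5.6144129679995425 F [-0.68 -2.53 -0.42] g 0.5494790559765373 q [ 0.25  0.5  -0.54  1.75  0.31  0.97 -0.51]
tcp box [0.1032 0.1035]
bowl box(top) [0.1041 0.1659] r 0.0596 n 21 pred [0.1032 0.1695] world [0.5863 0.1291]
```

View pics/both9.png

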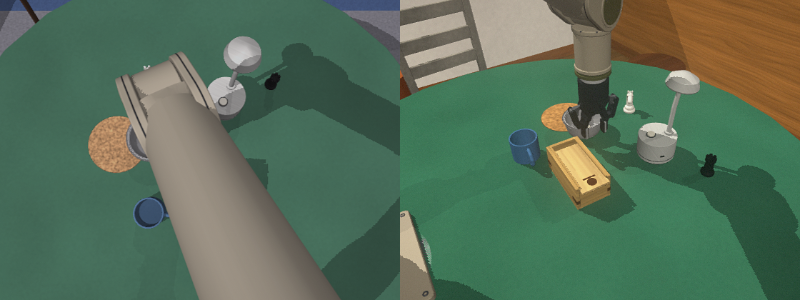

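The bowl is out of the gap and reaching the mat, with about 91 mm to go.

Call:
{"name": "move_arm", "arguments": {"motion": "0 0.006 0 0; -0.0005 0.012 0 0; -0.001 0.018 0 0; -0.0015 0.024 0 0; -0.002 0.03 0 0; -0.0025 0.036 0 0; -0.003 0.042 0 0; -0.0035 0.048 0 0; -0.004 0.054 0 0; -0.0045 0.06 0 0"}}

```text
clock: 14.48
position: [0.575, 0.1262, 0.0273]
ee_rot: [0.035, 0.706, -0.035, 0.706]
ft_force: [0.0, -2.0, 0.1]
grip_width: 0.547
```

Call:
{"name": "move_arm", "arguments": {"motion": "-0.0005 0.006 0 0; -0.001 0.012 0 0; -0.0015 0.017 0 0; -0.002 0.022 0 0; -0.0025 0.026 0 0; -0.0025 0.029 0 0; -0.0025 0.031 0 0; -0.0025 0.031 0 0"}}

```text
clock: 15.48
position: [0.5725, 0.1571, 0.0273]
ee_rot: [0.035, 0.706, -0.034, 0.706]
ft_force: [-0.8, -0.8, 0.1]
grip_width: 0.549
```

```bash
python3 st.py 10
```

```text
t 15.475 pos [0.5725 0.1571 0.0273] jaw yaw -5.601140627937255 F [-0.83 -0.78  0.1 ] g 0.5485595235053379 q [ 0.11  0.52 -0.56  1.72  0.33  0.99 -0.68]
tcp box [0.0876 0.1924]Traceback (most recent call last):
  File "st.py", line 21, in <module>
    o=np.array(o);c,R0=circ(o)
                       ~~~~^^^
  File "h.py", line 14, in circ
    A=np.c_[2*P,np.ones(len(P))];s=np.linalg.lstsq(A,(P**2).sum(1),rcond=None)[0]
                                                     ~~~~~~~~~~^^^
    return umr_sum(a, axis, dtype, out, keepdims, initial, where)
numpy.exceptions.AxisError: axis 1 is out of bounds for array of dimension 1
```

View pics/both10.png

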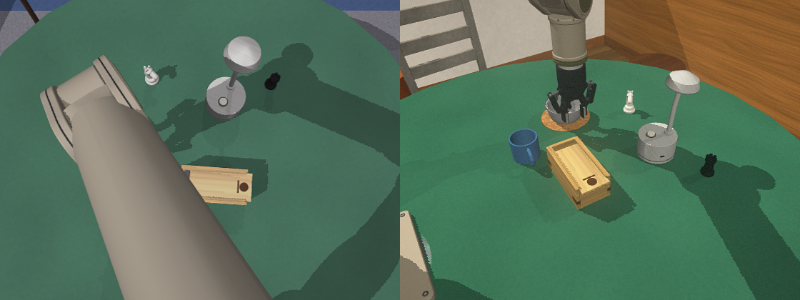

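In the side view the bowl stands on the mat; the arm hides it from above. I'll back off straight away from it, rise, and look.

Call:
{"name": "move_arm", "arguments": {"motion": "-0.0005 -0.006 0 0; -0.0015 -0.016 0 0; -0.003 -0.03 0 0; -0.004 -0.042 0 0; -0.004 -0.045 0.03 0; -0.004 -0.045 0.07 0; -0.004 -0.045 0.12 0; -0.004 -0.045 0.17 0; -0.004 -0.06 0.2 0; -0.004 -0.08 0.2 0"}}

```text
clock: 16.82
position: [0.5696, 0.0766, 0.2303]
ee_rot: [0.035, 0.705, -0.034, 0.708]
ft_force: [0.4, -0.2, -1.4]
grip_width: 0.551
```

Call:
{"name": "move_arm", "arguments": {"motion": "0 -0.04 0.01 0; -0.01 -0.08 0.02 0; -0.03 -0.12 0.02 0; -0.05 -0.16 0.02 0; -0.07 -0.2 0.02 0; -0.08 -0.24 0.02 0; -0.09 -0.27 0.02 0; -0.09 -0.27 0.02 0; -0.09 -0.27 0.02 0"}}

```text
clock: 17.95
position: [0.4785, -0.1927, 0.2474]
ee_rot: [0.035, 0.706, -0.034, 0.706]
ft_force: [-0.2, -0.1, -0.9]
grip_width: 0.551
```

```bash
python3 look.py 11; sed 's/top0/top11/; s/win(395,485,170,260)/win(115,225,150,255)/' m.py > m3.py; python3 m3.py
```

```text
t 17.95 pos [ 0.4785 -0.1927  0.2474] jaw yaw -5.6000858403290765 F [-0.23 -0.08 -0.86] g 0.5508254547370122 q [ 0.69  0.11 -0.42  1.7   0.04  1.34  0.16]
table z -0.0014805935625300526
bowl rim 0.5786 0.2205 r 0.0595
mat 0.5785 0.2217 r 0.0761
lamp 0.6848 -0.0602 r 0.0495
cup 0.405 0.1296 r 0.036
knight [0.45458712 0.02907421 0.00615551] [0.76710982 0.1477942  0.75663561] low [0.74561623 0.13138201 0.01200893] top [0.74649659 0.12874423 0.08184128]
rook [ 0.45458712 -0.20549601  0.00602316] [0.74972784 0.02907421 0.75663561] low [ 0.7307398  -0.18785431  0.01076444] top [ 0.7260698  -0.18344915  0.07282914]
box z [0.05743283 0.05990038 0.06483023]
((0.46613389253616333, -0.02320137619972229), (0.1588483601808548, 0.08475349843502045), 84.49815368652344) [[ 0.41633734 -0.09819667]
 [ 0.5007004  -0.10632265]
 [ 0.5159304   0.05179392]
 [ 0.43156737  0.05991989]]
```

View pics/top11.png

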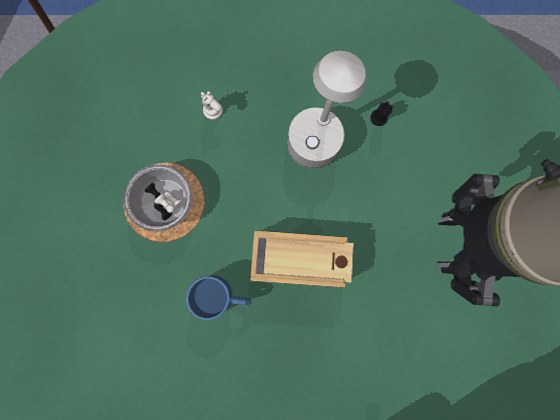

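View pics/side11.png

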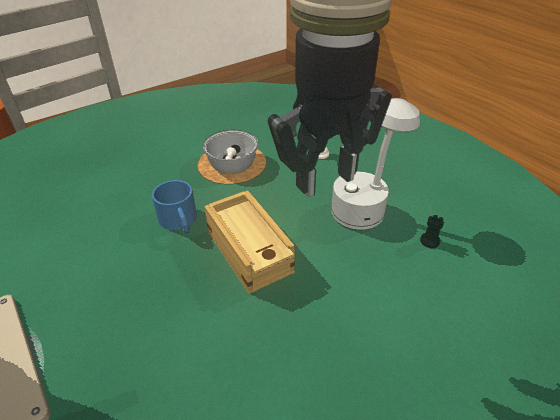

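The bowl, with its rim at (158,197) in the top view, is centred on the mat to within about 2 mm. All the pawns are in it, the other pieces stand where they were, and the hand is clear.

```bash
python3 -c "
from workcell import *
print(hand_in())"
```

```text
the job is handed in; nothing more can be done
None
```

I slid the bowl through the gap and onto the mat, pushing the outside of its rim with the two half-open fingers. I then backed the hand away and handed the job in at about 18 s of the 64 s allowed; no verdict was reported.

**Last checks, from the top camera before handing in:**
- **Bowl:** its rim centre is at (0.579, 0.221) and the mat centre at (0.578, 0.221), about 1 mm apart against a limit of 37 mm. It looks flat in both views.
- **Pawns:** pawns lie in the bowl in both views and none is visible on the table. They overlap, so I did not count all four separately.
- **Other pieces:** the cup, rook and knight measure within about 1 mm of where they started, and all look upright.
- **Forces:** the wrist force read at most about 3 N after each pushing move. In the gap I measured about 4 mm of room on each side and saw no sign of contact.

**Checks that failed or disagreed:**
- The two cameras differed by 1–2 mm, within their stated calibration.
- One mid-push measurement of the bowl failed because two scripts were using the robot, so I repeated it. The one at the mat failed because the arm blocked the top view, so I measured the bowl again after withdrawing.

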